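Rock the seized heating block out of a dry-bath heater

ROBOT

A 6-joint arm with a two-finger parallel gripper is mounted at the origin on a cart in front of the work surface, level with it; the furniture and walls round the work are solid. World frame = base frame: x ahead of the robot, y to its left, z up, the work surface at z = 0. Lengths are in mm, angles in rad, forces in N, time in s.
With the tool pointing down it reaches from about 300 to 875 mm from the base axis. Payload 4.2 kg.
Tool frame: the origin (TCP) lies at the very end of the fingers, on their centre line; the grasp point (between the pads) lies 19 mm behind it; z points along the fingers, y is the line along which they close (so a half turn about z gives the same grasp; the last joint's range is limited). The gripper opens to 85 mm and grips with 20 to 120 N. Pads are 22 mm wide; open, the fingers measure 114 mm over their backs; the gripper's body (76 mm by 85 mm) begins 54 mm behind the grasp point. The pads swing forward as they close: fully open they stand 13 mm farther back than shut.
Start: joints at [1.225, 0.32, 1.565, -0, 1.257, -0.02], TCP at [184.042, 544.769, 196.738] pointing down, gripper open.
Joint ranges: [-3.11, 3.11], [-0.84, 2.01], [0.21, 2.61], [-1.34, 4.49], [0.05, 2.63], [-2.56, 2.56]. Speed limits (rad/s): [2.57, 2.57, 3.14, 3.14, 3.14, 3.14].

INTERFACE

Orientations are given as a 3x3 rotation matrix whose columns are the frame's x, y, z axes.
In Python, from rig import observe, capture, calibration, close_job gives the robot as it stands.
- The arm moves only by the tool step_arm, never from a script. Its argument "motion" is a list of rows, each a list of 3 entries, a list of its own where there are three numbers: the closure, from 0 (fully open) to 1 (shut), then the shift along the tool's x, y, z scaled (see below), then the turn about the tool's z scaled (see below). In form: [[claw, [tx, ty, tz], yaw], ...]. A call has 1 to 12 rows; each row is the pose to reach, as a shift and turn from the pose commanded when the call began, along the tool's axes at that moment; what a row does not reach only later rows make up. The controller multiplies each number of a shift by 0.4 m and each number of a turn by 1.5 rad. A row lasts 1/12 s, in which the tool goes at most 41.7 mm and 7.16 degrees, less where a joint would pass 70% of its speed; a pose out of reach is approached as far as the arm can. A call with a number of a shift or a turn outside -1 to 1 is refused whole. A call with a gripper value outside its range is refused whole. The fingers move at their own pace and stop on an object; "force" is the grip in N (left out, the last holds). Time passes only in rows, so rows that repeat a pose let the fingers close. It gives the time, the measured TCP pose, the force, the opening and the grip force at its end, in the units of the state.
- observe(): the state, without advancing time (a new reading comes with each control period).
- capture(name): name is "scene" or "top" or "wrist"; returns (picture, depth): 480x640x3 uint8, red, green, blue; 480x640 float32, mm along the optical axis (not along the pixel's ray), 0 where there is no reading.
- calibration(name): a dict with "mtx" (3x3 intrinsics, pixels), "R" (3x3) and "t" (3): a world point X has camera coordinates R X + t; the wrist camera has in their place "tool_from_camera" (4x4, takes a point from camera to tool coordinates, whose origin is the TCP and whose axes are the flange's). Camera axes: x right, y down, z forward; pixel columns grow to the right and rows downward; lengths in mm; the calibration is good to about 2 mm. A picture is of the moment at which its call begins: read the wrist's pose just before it. calibration takes no time and is no camera call.
- close_job(): hands the job in; it is judged then, once.
The state is a dict: "t": time; "qpos": joint angles; "joint_velocities": joint speeds; "effort": joint torques, N m; "eef_pos": TCP position; "tool_rot": TCP orientation; "wrist_force": force on the tool from outside, world axes, zero at the start; "wrist_torque": the same for the moment, N m; "grip_width": opening from 0.0 (shut) to 1.0 (fully open); "gripper_force": force on a finger pad.
Only numpy, scipy, OpenCV 4.12 (cv2) and the standard library are available. Lean on these libraries where they do the work, as an engineer would, in place of code of your own. Each camera call takes 0.05 s, during which the arm holds its last target. There are 200 camera calls.

TASK

The two heating blocks of the dry-bath heater look alike, but one has seized in its bay: feel with a light upward pull on the handles which one will not come, and leave the other seated in its bay. Rock the seized block from side to side, towards its left and right bay walls, while easing it up a little at every swing, until it frees, without lifting the heater off the bench or disturbing the things around it. Finish still holding the block by its handle, level and at rest just clear of the heater: its underside about 1 to 5 cm above the heater's top, over its bay.

Things in the scene. Friction and masses are not known exactly. Their poses are not given: they have to be found in the camera images.
- heater: White two-bay dry-bath heater, loose on rubber feet, 1.75 kg: 210 deep (x), 220 wide (y), 86 mm high, sloping panel at its front (-x). Origin on the bench, x from -0.115 to 0.095; y to the left. Pulled straight up, the seized block holds with over 25 N, so that the heater (about 22 N with the other block) lifts first. Two bays side by side, each with one block.
- bay_left (a point): Middle of the left bay's floor, on the heater (at y = 0.047 in its frame), 36 mm over the bench. The bay is 100 (x) by 58 (y) by 50 mm deep; its rim is the heater's top. A sprung contact strip sits in the middle of its left and right (+y, -y) walls, 17 mm above the floor. The seized block leans up to 0.1 rad each way about a line along x at strip height.
- bay_right (a point): Middle of the right bay's floor, on the heater (at y = -0.047 in its frame), 36 mm over the bench. The bay is 100 (x) by 58 (y) by 50 mm deep; its rim is the heater's top. A sprung contact strip sits in the middle of its left and right (+y, -y) walls, 17 mm above the floor. Drawn up at most 4 mm per swing of 0.16 rad, it frees after about 17 mm; a swing takes 1 N m.
- block_1_handle (a point): Grip centre of the black upright lifting handle (round, 22 mm diameter, 62 mm high) on one aluminium heating block; 38 mm above the block's top face, 24 mm below the handle's top, 129 mm over the bench when the block is seated; z up the handle. The blocks look alike; this one may be in either bay. The block that is not seized lifts with its weight alone (4 to 6 N).
- block_2_handle (a point): Grip centre of the black upright lifting handle (round, 22 mm diameter, 62 mm high) on one aluminium heating block; 38 mm above the block's top face, 24 mm below the handle's top, 129 mm over the bench when the block is seated; z up the handle. The blocks look alike; this one may be in either bay. The block that is not seized lifts with its weight alone (4 to 6 N).
- block_1: Aluminium heating block, 94 (x) by 51 (y) by 55 mm high, about 0.45 kg, four tube wells in its top; origin at the centre of its underside, its handle's grip centre 93 mm above; axes as the heater's while seated. One of the two has scale on its lower sides (to 30 mm up, out of sight), which wedges it between the bay's strips.
- block_2: Aluminium heating block, 94 (x) by 51 (y) by 55 mm high, about 0.45 kg, four tube wells in its top; origin at the centre of its underside, its handle's grip centre 93 mm above; axes as the heater's while seated. One of the two has scale on its lower sides (to 30 mm up, out of sight), which wedges it between the bay's strips.
- beaker: Bystander: glass beaker, 73 mm wide, 94 mm high, to the right of the heater; origin under its centre.
- stock_bottle: Bystander: brown bottle, 58 mm wide, 115 mm high, to the left of the heater; origin under its centre.
- timer: Bystander: flat white timer, 58 by 58 by 20 mm, to the left of the heater; origin under its centre.
- vial_a: Bystander: brown vial, 22 mm wide, 48 mm high, to the right of the heater; origin under its centre.
- vial_b: Bystander: clear vial, 22 mm wide, 48 mm high, to the right of the heater; origin under its centre.
- forceps: Bystander: steel forceps, 125 mm long, lying to the right of the heater; origin under its centre.
There are look-alikes about, which are no part of the job. Leave any orange look-alike of the block_2 alone.

How it is judged (in metres and radians):
On the way, in this order (a step that is already met when the one before it is completed fails the run):
1. the seized block, still in its bay, is leaned to its right (at least 0.025 rad) (angle between block_2's own y axis and vertical below 1.5458 rad and z of block_2 in the frame of heater below 0.07 m), for 0.04 s.
2. the seized block, still in its bay, is leaned to its left (at least 0.025 rad) (angle between block_2's own y axis and vertical above 1.5958 rad and z of block_2 in the frame of heater below 0.07 m), for 0.04 s.
3. the seized block is clear of the heater, in the fingers (z of block_2 in the frame of heater above 0.089 m and contact force between the fingers and block_2 above 1 N), for 0.2 s.
At the end, for the whole second after the job is handed in: The seized block is held by the fingers alone, level within 0.15 rad, at rest, its underside 5 to 65 mm over the heater's top, within 100 mm of its middle; the other block is seated (4 mm); the heater stands flat, moved under 50 mm; bystanders moved under 40 mm (z of block_2 in the frame of heater between 0.091 and 0.151 m and horizontal distance between block_2 and heater below 0.1 m and angle between block_2's own z axis and vertical below 0.15 rad and contact force between the fingers and block_2 above 1 N and contact force between block_2 and heater below 0.1 N and contact force between block_2 and block_1 below 0.1 N and linear speed of block_2 below 0.03 m/s and angular speed of block_2 below 0.3 rad/s and z of block_1 in the frame of heater between 0.032 and 0.04 m and angle between block_1's own z axis and vertical below 0.06 rad and height (world z) of heater below 0.004 m and angle between heater's own z axis and vertical below 0.03 rad and distance of heater from where it was at the start of the episode below 0.05 m and distance of each of beaker, stock_bottle, timer, vial_a, vial_b, forceps from where it was at the start of the episode below 0.04 m); the arm keeps its last pose, push and grip.
It fails at once if the heater is lifted off the bench (more than 15 mm) or tipped (more than 0.12 rad) (height (world z) of heater above 0.015 m or angle between heater's own z axis and vertical above 0.12 rad).
It fails at once if the heater is shoved more than 60 mm (distance of heater from where it was at the start of the episode above 0.06 m).
It fails at once if the block that is not seized is taken out (raised more than 25 mm) (z of block_1 in the frame of heater above 0.061 m).
It fails at once if a bystander is moved more than 40 mm (distance of any of beaker, stock_bottle, timer, vial_a, vial_b, forceps from where it was at the start of the episode above 0.04 m).
It also fails if it takes over 64 s, if anything falls off the work surface, if the arm or the gripper's body presses on something with over 40 N, if the wrist force passes 120 N, or if a joint passes its speed limit or range.

## Working session

There is one attempt and no reset: what is moved stays moved. The work goes in short steps, Python scripts to look and compute and a tool call to move; the robot and the scene stay as the last step left them, time stands still between calls to the robot, and variables do not carry over. Pictures are saved under pics/ and viewed, at most 10 in all, crops included, and the job is handed in when it is done.

Besides the shell and the picture viewer there is one more tool, called after ">>>" as name([rows], argument=value, ...), one row to a line, values as JSON. step_arm: Moves the arm, as the interface text tells. Shifts and turns lie within -1 to 1; 1 stands for 0.4 m of shift or 1.5 rad of turn. Its arguments: {"type":"object","properties":{"motion":{"type":"array"},"force":{"type":"number"}},"required":["motion"]}

```bash
mkdir -p pics; ls; python3 - <<'E'
from rig import *
import cv2,numpy as np
s=observe();print(s['t'],s['eef_pos'],np.round(s['tool_rot'],3).tolist(),s['wrist_force'],s['grip_width'])
for n in ['scene','top']:
    p,d=capture(n);cv2.imwrite(f'pics/{n}.png',p[:,:,::-1]);np.save(f'pics/{n}_d.npy',d);np.save(f'pics/{n}_p.npy',p)
    c=calibration(n);print(n,np.round(c['mtx'],1).tolist(),np.round(c['R'],3).tolist(),np.round(c['t'],1).tolist())
E
```

```text
pics
0.0 [183.86118051 544.23913886 195.86623392] [[-0.947, 0.32, -0.001], [0.32, 0.947, -0.002], [-0.0, -0.002, -1.0]] [-0.52217346  0.09878417 -0.39033763] 0.9972007874949655
scene [[498.9, 0.0, 321.6], [0.0, 498.9, 241.8], [0.0, 0.0, 1.0]] [[0.818, -0.575, -0.009], [-0.444, -0.621, -0.647], [0.366, 0.533, -0.763]] [-346.8, 340.8, 1150.4]
top [[604.9, 0.0, 313.2], [0.0, 604.9, 235.6], [0.0, 0.0, 1.0]] [[-0.035, -0.999, 0.006], [-0.972, 0.032, -0.235], [0.234, -0.014, -0.972]] [97.4, 528.3, 1545.7]
```

View pics/top.png

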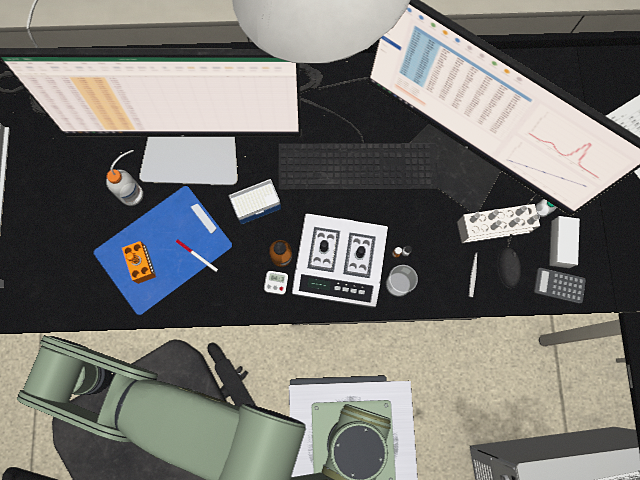

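View pics/scene.png

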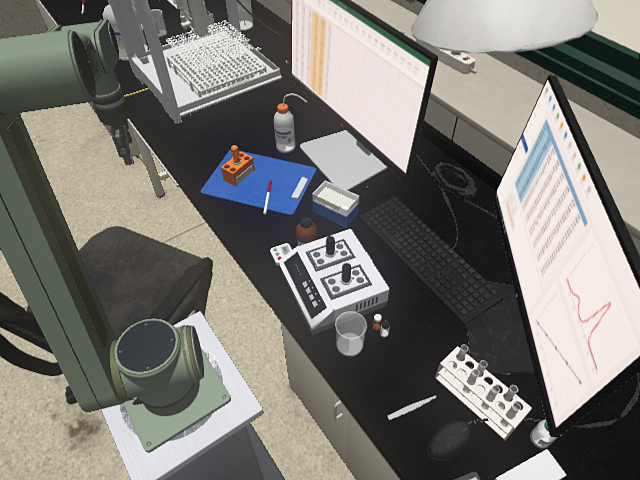

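The top view shows the white heater around (340,258), with black handles at about (324,246) and (360,254). The bottle is at (280,253), the timer at (276,282), the beaker at (402,280) and the vials at (398–407,252). The orange look-alike at (138,262) on the blue mat is to be left alone. The two dark-handled aluminium blocks in the heater are the candidates, and the pull test will tell them apart. Next I measure both handles and the heater's yaw.

```bash
cat > h.py <<'E'
import numpy as np,cv2
from rig import *
def cloud(n,d):
    c=calibration(n);K=c['mtx'];v,u=np.mgrid[:480,:640]
    P=np.stack([(u-K[0,2])/K[0,0]*d,(v-K[1,2])/K[1,1]*d,d],-1)
    return (P-np.array(c['t']))@np.array(c['R']), d>0
def ray(n,u,v,z):
    c=calibration(n);R=np.array(c['R']);o=-R.T@np.array(c['t'])
    r=R.T@np.linalg.inv(c['mtx'])@np.array([u,v,1.]);return o+r*(z-o[2])/r[2]
E
python3 - <<'E'
from h import *
for n,roi in [('top',(290,390,205,310)),('scene',(275,395,225,335))]:
    d=np.load(f'pics/{n}_d.npy');p=np.load(f'pics/{n}_p.npy').astype(int);X,ok=cloud(n,d)
    m=np.zeros(d.shape,bool);m[roi[2]:roi[3],roi[0]:roi[1]]=1;m&=ok
    z=X[...,2]
    hm=(m&(z>105)).astype(np.uint8)
    k,l,st,ce=cv2.connectedComponentsWithStats(hm)
    for i in range(1,k):
        if st[i,4]>15:
            q=X[l==i];zt=np.percentile(q[:,2],95);t=q[q[:,2]>zt-6];print(n,'handle',ce[i],st[i,4],'zmax',zt,'top mean',t.mean(0).round(1),'mid',((t.min(0)+t.max(0))/2).round(1))
    w=m&(z>78)&(z<100)
    q=X[w][:,:2].astype(np.float32);r=cv2.minAreaRect(q);print(n,'top face',r,np.median(z[w]))
    bx=cv2.boxPoints(r);print(bx.round(0).tolist())
E
python3 - <<'E'
import cv2
a=cv2.imread('pics/top.png')[200:315,250:430]
cv2.imwrite('pics/crop1.png',cv2.resize(a,None,fx=4,fy=4,interpolation=cv2.INTER_CUBIC))
E
```

```text
top handle [324.01111111 245.37777778] 90 zmax 154.07351075703178 top mean [488.1  54.5 151. ] mid [487.9  54.4 152.9]
top handle [360.53763441 251.4516129 ] 93 zmax 156.05782666571642 top mean [469.5 -37.5 153.7] mid [469.7 -38.  155.5]
top top face ((479.9921569824219, 11.046096801757812), (263.245849609375, 190.25025939941406), 81.21491241455078) 85.99679346127895
[[366.0, -105.0], [554.0, -134.0], [594.0, 127.0], [406.0, 156.0]]
scene handle [305.47619048 225.71428571] 21 zmax 114.36269014743768 top mean [482.9 157.  112.3] mid [484.3 158.9 113.1]
scene handle [329.89726027 244.4109589 ] 146 zmax 154.60422374700096 top mean [488.4  53.9 152.5] mid [488.6  54.2 153.1]
scene handle [345.93959732 271.44966443] 149 zmax 154.8431681075016 top mean [469.9 -37.6 152.9] mid [470.8 -37.8 153.7]
scene top face ((475.5394287109375, -1.6531982421875), (376.6635437011719, 185.56015014648438), 78.79508972167969) 87.35280597183922
[[348.0, -168.0], [530.0, -204.0], [603.0, 165.0], [421.0, 201.0]]
```

View pics/crop1.png

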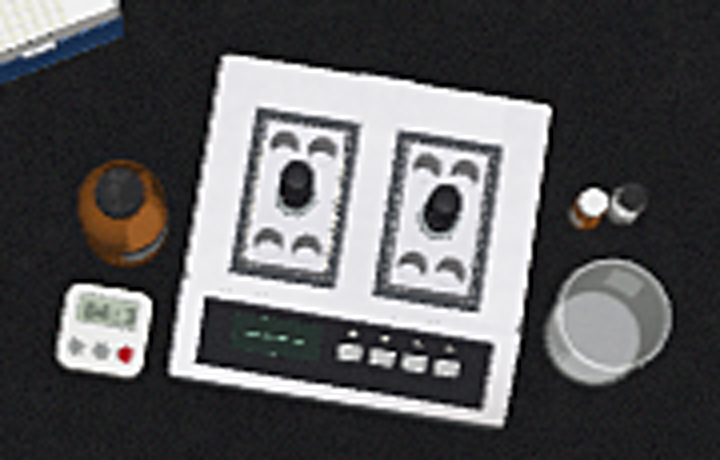

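Handles measured: left (488, 54) and right (470, -38). They are 93.7 mm apart (94 expected) with tops at about 153 mm, which fits. The heater's y axis is (0.195, 0.981). I will close the fingers along the heater's x, so the handle can pivot in the pads when I rock along y.

>>> step_arm([
  [0, [-0.8, -0.66, 0], 0.96],
  [0, [-0.8, -0.66, 0], 0.96],
  [0, [-0.8, -0.66, 0], 0.96],
  [0, [-0.8, -0.66, 0], 0.96],
  [0, [-0.8, -0.66, 0], 0.96],
  [0, [-0.8, -0.66, 0], 0.96],
  [0, [-0.8, -0.66, 0], 0.96],
  [0, [-0.8, -0.66, 0], 0.96],
  [0, [-0.8, -0.66, 0], 0.96],
  [0, [-0.8, -0.66, 0], 0.96],
  [0, [-0.8, -0.66, 0], 0.96],
  [0, [-0.8, -0.66, 0], 0.96],
], force=60)

```text
t: 1.1
eef_pos: [403.6, 189.9, 196.4]
tool_rot: [[0.204, 0.979, -0.001], [0.979, -0.204, -0.0], [-0.0, -0.001, -1.0]]
wrist_force: [-0.1, 0.6, 1.4]
grip_width: 0.999
gripper_force: 0.0
```

```bash
cat >> h.py <<'E'
def to(x,y,z=None):
    s=observe();R=np.array(s['tool_rot']);p=np.array(s['eef_pos'])
    g=np.array([x,y,p[2] if z is None else z]);d=R.T@(g-p)
    ya=R[:,1];a=np.arctan2(ya[1],ya[0]);b=np.arctan2(-.195,.981)
    print(s['t'],'pos',p.round(1),'shift/400',(d/400).round(4),'yaw/1.5',round((a-b)/1.5,4),'F',np.round(s['wrist_force'],1),'tau',np.round(s['wrist_torque'],2),s['grip_width'],s['gripper_force'])
E
python3 -c "
from h import *
to(488.3,54.2)"
```

```text
1.1 pos [403.6 189.9 196.4] shift/400 [-0.2889  0.2766 -0.    ] yaw/1.5 -0.0062 F [-0.1  0.6  1.4] tau [ 0.03 -0.02 -0.03] 0.998591753169162 0.0
```

>>> step_arm([
  [0, [-0.289, 0.277, 0], -0.006],
  [0, [-0.289, 0.277, 0], -0.006],
  [0, [-0.289, 0.277, 0], -0.006],
  [0, [-0.289, 0.277, 0], -0.006],
  [0, [-0.289, 0.277, 0], -0.006],
  [0, [-0.289, 0.277, 0], -0.006],
  [0, [-0.289, 0.277, 0], -0.006],
])

```text
t: 1.68
eef_pos: [488.3, 57.6, 196.2]
tool_rot: [[0.185, 0.983, -0.002], [0.983, -0.185, 0.001], [0.0, -0.002, -1.0]]
wrist_force: [-0.7, 0.0, -0.4]
grip_width: 1.001
gripper_force: 0.0
```

```bash
python3 - <<'E'
from h import *
to(488.3,54.2,110)
s=observe();p,d=capture('wrist');cv2.imwrite('pics/w1.png',p[:,:,::-1]);c=calibration('wrist')
K=c['mtx'];v,u=np.mgrid[:480,:640]
P=np.stack([(u-K[0,2])/K[0,0]*d,(v-K[1,2])/K[1,1]*d,d],-1)
T=np.array(c['tool_from_camera']);X=(P@T[:3,:3].T+T[:3,3])@np.array(s['tool_rot']).T+s['eef_pos']
m=(d>0)&(X[...,2]>125)&(X[...,2]<160)&(np.abs(X[...,0]-480)<50)&(np.abs(X[...,1]-8)<90)
k,l,st,ce=cv2.connectedComponentsWithStats(m.astype(np.uint8))
for i in range(1,k):
    if st[i,4]>60:
        q=X[l==i];t=q[q[:,2]>np.percentile(q[:,2],90)-6];print(ce[i],st[i,4],t.mean(0).round(1),t.min(0).round(1),t.max(0).round(1))
E
```

```text
1.6833 pos [488.3  57.6 196.2] shift/400 [-0.0085  0.002   0.2156] yaw/1.5 0.0065 F [-0.7  0.  -0.4] tau [-0.04 -0.03  0.03] 1.001399918302971 0.0
[323.0508167  239.93103448] 1102 [491.1  58.3 152.1] [480.5  46.9 147.7] [501.5  67.9 155.2]
[321.4470377 357.9470377] 1114 [472.9 -32.7 151.8] [461.9 -44.7 147.3] [483.  -23.7 154.7]
```

View pics/w1.png

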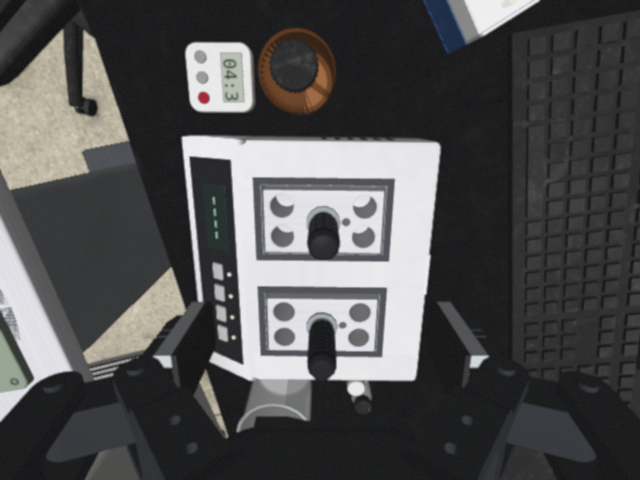

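The wrist view shows both handles, tops at about (323,240) and (321,358), the left one agreeing within 3 mm. The fingers straddle them along the heater's x. I descend on the left handle, close on it and look at the forces.

>>> step_arm([
  [0, [-0.008, 0.004, 0.05], 0.006],
  [0, [-0.008, 0.004, 0.13], 0.006],
  [0, [-0.008, 0.004, 0.216], 0.006],
  [0, [-0.008, 0.004, 0.216], 0.006],
  [0, [-0.008, 0.004, 0.216], 0.006],
  [0.5, [-0.008, 0.004, 0.216], 0.006],
  [1, [-0.008, 0.004, 0.216], 0.006],
  [1, [-0.008, 0.004, 0.216], 0.006],
  [1, [-0.008, 0.004, 0.216], 0.006],
  [1, [-0.008, 0.004, 0.216], 0.006],
  [1, [-0.008, 0.004, 0.216], 0.006],
  [1, [-0.008, 0.004, 0.216], 0.006],
], force=60)

```text
t: 2.73
eef_pos: [489.3, 54.2, 111.4]
tool_rot: [[0.194, 0.981, -0.001], [0.981, -0.194, 0.001], [0.001, -0.001, -1.0]]
wrist_force: [-3.9, 1.0, 8.0]
grip_width: 0.214
gripper_force: 58.4
```

```bash
python3 -c "
from h import *
to(488.3,54.2,110)"
```

```text
2.7333 pos [489.3  54.2 111.4] shift/400 [-0.0004 -0.0025  0.0035] yaw/1.5 0.0005 F [-3.9  1.   8. ] tau [ 0.16  0.68 -0.  ] 0.2141790006115833 58.438974022865295
```

>>> step_arm([
  [1, [0, 0, -0.004], 0],
  [1, [0, 0, -0.008], 0],
  [1, [0, 0, -0.008], 0],
  [1, [0, 0, -0.008], 0],
])

```text
t: 3.07
eef_pos: [488.9, 53.9, 111.8]
tool_rot: [[0.194, 0.981, -0.003], [0.981, -0.194, -0.0], [-0.001, -0.003, -1.0]]
wrist_force: [0.9, 0.7, -15.9]
grip_width: 0.214
gripper_force: 59.1
```

The tool rose only 0.4 mm while the pull reached 16 N, against 4–6 N for a free block. The left block is therefore the seized one. I ease the pull off and swing right (tool -x) first.

>>> step_arm([
  [1, [0, 0, 0.003], 0],
  [1, [-0.005, 0, 0.003], 0],
  [1, [-0.01, 0, 0.003], 0],
  [1, [-0.015, 0, 0.002], 0],
  [1, [-0.02, 0, 0.001], 0],
  [1, [-0.022, 0, 0], 0],
  [1, [-0.022, 0, 0], 0],
], force=80)

```text
t: 3.65
eef_pos: [488.0, 47.2, 113.6]
tool_rot: [[0.195, 0.981, -0.0], [0.981, -0.195, 0.004], [0.004, -0.001, -1.0]]
wrist_force: [-0.4, 8.3, -11.2]
grip_width: 0.203
gripper_force: 78.6
```

```bash
cat >> h.py <<'E'
def chk():
    to(488.9,53.9,111.8)
    p,d=capture('top');X,ok=cloud('top',d);m=np.zeros(d.shape,bool);m[205:310,290:392]=1
    z=X[...,2];w=m&ok&(z>76)&(z<88)&(p.min(2)>150)
    q=X[w];A=np.c_[q[:,:2]-[480,8],np.ones(len(q))];r,*_=np.linalg.lstsq(A,q[:,2],rcond=None)
    k=np.abs(A@r-q[:,2])<2;r,*_=np.linalg.lstsq(A[k],q[k,2],rcond=None)
    print('heater plane',r.round(4),'rect',cv2.minAreaRect(q[k][:,:2].astype(np.float32)))
E
python3 -c "
from h import *
chk()"
```

```text
3.65 pos [488.   47.2 113.6] shift/400 [ 0.0168 -0.0011  0.0046] yaw/1.5 -0.0002 F [ -0.4   8.3 -11.2] tau [1.52 0.08 0.05] 0.203080089305502 78.55650544166565
heater plane [ 8.10000e-03 -5.00000e-04  8.40702e+01] rect ((483.62939453125, 6.60882568359375), (231.0441131591797, 153.7911376953125), 84.34553527832031)
```

The swing moved the handle 6.7 mm to the right and the block rose about 1.8 mm. The heater still lies flat. Next I swing left, easing up.

>>> step_arm([
  [1, [0.01, 0, 0], 0],
  [1, [0.02, 0, 0], 0],
  [1, [0.028, 0, -0.002], 0],
  [1, [0.034, 0, -0.004], 0],
  [1, [0.04, 0, -0.006], 0],
  [1, [0.044, 0, -0.007], 0],
  [1, [0.044, 0, -0.007], 0],
  [1, [0.044, 0, -0.007], 0],
])

```text
t: 4.37
eef_pos: [490.7, 60.5, 116.1]
tool_rot: [[0.192, 0.981, -0.002], [0.981, -0.192, -0.004], [-0.005, -0.001, -1.0]]
wrist_force: [-1.9, -5.0, -9.4]
grip_width: 0.202
gripper_force: 79.5
```

```bash
python3 -c "
from h import *
chk()"
```

```text
4.3667 pos [490.7  60.5 116.1] shift/400 [-0.017  -0.0012  0.0109] yaw/1.5 0.0018 F [-1.9 -5.  -9.4] tau [-1.02  0.4   0.01] 0.20155284490557612 79.50000643730164
heater plane [ 4.10000e-03 -2.40000e-03  8.40522e+01] rect ((482.9845275878906, 7.561126708984375), (218.33676147460938, 172.97491455078125), 78.37581634521484)
```

>>> step_arm([
  [1, [-0.012, 0, 0], 0],
  [1, [-0.024, 0, -0.001], 0],
  [1, [-0.034, 0, -0.004], 0],
  [1, [-0.044, 0, -0.007], 0],
  [1, [-0.046, 0, -0.008], 0],
  [1, [-0.046, 0, -0.008], 0],
  [1, [-0.034, 0, -0.008], 0],
  [1, [-0.022, 0, -0.009], 0],
  [1, [-0.01, 0, -0.012], 0],
  [1, [0, 0, -0.015], 0],
  [1, [0.002, 0, -0.016], 0],
  [1, [0.002, 0, -0.016], 0],
])

```text
t: 5.42
eef_pos: [491.2, 61.1, 122.6]
tool_rot: [[0.192, 0.981, -0.002], [0.981, -0.192, -0.005], [-0.005, -0.001, -1.0]]
wrist_force: [-0.9, -6.6, -8.7]
grip_width: 0.203
gripper_force: 79.6
```

```bash
python3 -c "
from h import *
chk()"
```

```text
5.4167 pos [491.2  61.1 122.6] shift/400 [-0.0187 -0.0023  0.0271] yaw/1.5 0.0021 F [-0.9 -6.6 -8.7] tau [-1.29  0.4   0.04] 0.20279827564846684 79.5665717124939
heater plane [ 7.50000e-03 -4.10000e-03  8.39451e+01] rect ((482.19122314453125, 7.292572021484375), (218.77606201171875, 173.0109405517578), 78.755859375)
```

Rise is now about 11 mm and the heater is steady. Another pair.

>>> step_arm([
  [1, [-0.012, 0, 0], 0],
  [1, [-0.024, 0, -0.001], 0],
  [1, [-0.036, 0, -0.004], 0],
  [1, [-0.046, 0, -0.007], 0],
  [1, [-0.048, 0, -0.008], 0],
  [1, [-0.048, 0, -0.008], 0],
  [1, [-0.036, 0, -0.008], 0],
  [1, [-0.024, 0, -0.009], 0],
  [1, [-0.012, 0, -0.012], 0],
  [1, [0, 0, -0.015], 0],
  [1, [0.002, 0, -0.016], 0],
  [1, [0.002, 0, -0.016], 0],
])

```text
t: 6.47
eef_pos: [492.7, 63.9, 129.2]
tool_rot: [[0.193, 0.981, 0.001], [0.981, -0.193, -0.001], [-0.001, 0.002, -1.0]]
wrist_force: [0.9, -2.5, -2.7]
grip_width: 0.2
gripper_force: 80.5
```

```bash
python3 -c "
from h import *
chk()"
```

```text
6.4667 pos [492.7  63.9 129.2] shift/400 [-0.0263 -0.0046  0.0435] yaw/1.5 0.0015 F [ 0.9 -2.5 -2.7] tau [-0.73  0.05 -0.04] 0.1999148471692596 80.47748565673828
heater plane [ 7.80000e-03 -2.80000e-03  8.38324e+01] rect ((481.4139404296875, 7.524421691894531), (223.9686279296875, 170.20619201660156), 81.21378326416016)
```

The block seems free: the pull is now only 2.7 N. I bring it back to the bay's middle so it levels, then ease it up.

>>> step_arm([
  [1, [-0.01, 0, 0], 0],
  [1, [-0.02, 0, 0], 0],
  [1, [-0.027, 0, 0], 0],
  [1, [-0.027, 0, -0.005], 0],
  [1, [-0.027, 0, -0.01], 0],
  [1, [-0.027, 0, -0.01], 0],
])

```text
t: 7.02
eef_pos: [489.7, 53.4, 133.0]
tool_rot: [[0.194, 0.981, -0.0], [0.981, -0.194, 0.0], [-0.0, -0.0, -1.0]]
wrist_force: [-0.1, -1.0, -3.8]
grip_width: 0.202
gripper_force: 80.2
```

```bash
python3 - <<'E'
from h import *
chk()
p,d=capture('scene');cv2.imwrite('pics/s2.png',cv2.resize(p[200:340,250:420,::-1],None,fx=4,fy=4,interpolation=cv2.INTER_CUBIC))
E
```

```text
7.0167 pos [489.7  53.4 133. ] shift/400 [ 0.0008 -0.0023  0.0531] yaw/1.5 0.0007 F [-0.1 -1.  -3.8] tau [ 0.    0.01 -0.02] 0.20222852426293958 80.24037837982178
heater plane [ 6.90000e-03 -1.70000e-03  8.37631e+01] rect ((485.1836242675781, 7.3702392578125), (219.62733459472656, 163.47412109375), 79.435302734375)
```

View pics/s2.png

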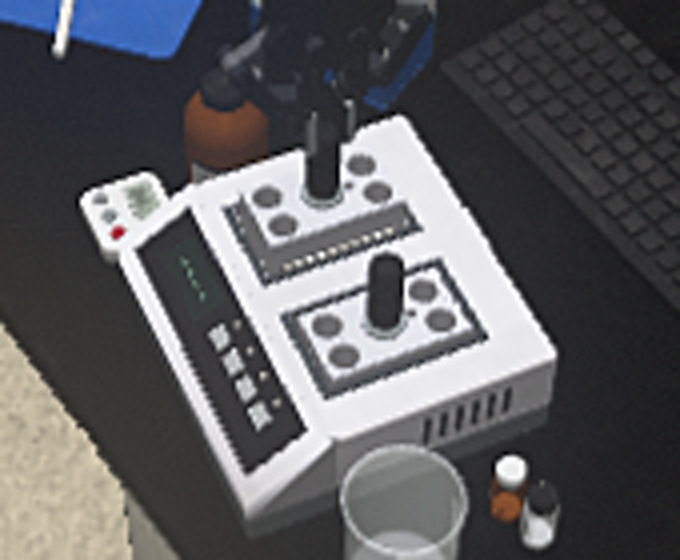

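The crop shows the left block raised about 21 mm and roughly level, with its handle near (322,160). The right block is seated and nothing around is disturbed. I lift it 54 mm, which puts the underside about 26 mm over the heater's top.

>>> step_arm([
  [1, [0, 0, -0.01], 0],
  [1, [0, 0, -0.02], 0],
  [1, [0, 0, -0.033], 0],
  [1, [0, 0, -0.046], 0],
  [1, [0, 0, -0.06], 0],
  [1, [0, 0, -0.075], 0],
  [1, [0, 0, -0.09], 0],
  [1, [0, 0, -0.105], 0],
  [1, [0, 0, -0.12], 0],
  [1, [0, 0, -0.13], 0],
  [1, [0, 0, -0.135], 0],
  [1, [0, 0, -0.135], 0],
])

```text
t: 8.12
eef_pos: [490.2, 53.5, 187.6]
tool_rot: [[0.194, 0.981, 0.001], [0.981, -0.194, 0.0], [0.0, 0.001, -1.0]]
wrist_force: [0.3, -0.1, -3.8]
grip_width: 0.203
gripper_force: 80.2
```

```bash
python3 - <<'E'
from h import *
chk()
for n in ['top','scene']:
    p,d=capture(n);X,ok=cloud(n,d);z=X[...,2]
    w=ok&(abs(X[...,0]-489)<55)&(abs(X[...,1]-54)<40)&(z>145)&(z<185)&(p.min(2)>130)
    q=X[w];ex=np.array([.981,-.195]);ey=np.array([.195,.981]);c=np.median(q[:,:2],0)
    A=np.c_[(q[:,:2]-c)@ex,(q[:,:2]-c)@ey,np.ones(len(q))];r=np.zeros(3);k=np.ones(len(q),bool)
    for i in range(5):
        r,*_=np.linalg.lstsq(A[k],q[k,2],rcond=None);k=abs(A@r-q[:,2])<3
    print(n,'block top slopes x,y, z',r.round(3),k.sum(),c)
    if n=='scene': cv2.imwrite('pics/s3.png',cv2.resize(p[170:340,240:420,::-1],None,fx=3.5,fy=3.5,interpolation=cv2.INTER_CUBIC))
E
```

```text
8.1167 pos [490.2  53.5 187.6] shift/400 [ 0.0002 -0.0035  0.1896] yaw/1.5 0.0008 F [ 0.3 -0.1 -3.8] tau [-0.   -0.02  0.05] 0.20298043109776667 80.2336835861206
heater plane [ 1.90000e-03 -5.00000e-03  8.38958e+01] rect ((483.3138427734375, -1.633148193359375), (243.24871826171875, 166.3017120361328), 81.85690307617188)
top block top slopes x,y, z [-1.71000e-01 -6.80000e-02  1.66246e+02] 55 [487.59573132  40.25446983]
scene block top slopes x,y, z [-1.00000e-03 -1.50000e-02  1.67601e+02] 346 [482.48786169  48.99689918]
```

View pics/s3.png

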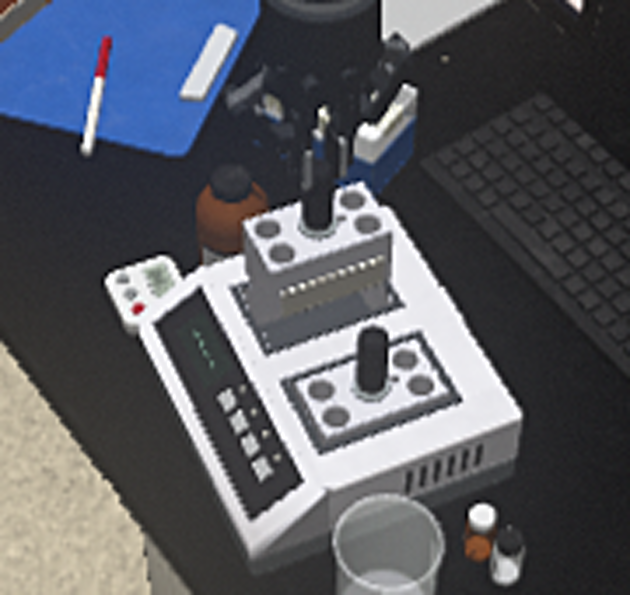

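The picture shows the block held at about (318,240) over its bay. Its top is at 167.6 mm, so the underside is about 27 mm above the heater, with a slope of 0.015 rad. The other block is seated and nothing else has been disturbed. I hold briefly, then hand in.

>>> step_arm([
  [1, [0, 0, 0], 0],
  [1, [0, 0, 0], 0],
  [1, [0, 0, 0], 0],
  [1, [0, 0, 0], 0],
  [1, [0, 0, 0], 0],
  [1, [0, 0, 0], 0],
])

```text
t: 8.77
eef_pos: [489.9, 53.5, 187.1]
tool_rot: [[0.194, 0.981, -0.0], [0.981, -0.194, 0.0], [0.0, -0.0, -1.0]]
wrist_force: [-0.2, -0.4, -3.7]
grip_width: 0.201
gripper_force: 80.2
```

```bash
python3 -c "
from rig import *
print(close_job())"
```

```text
the job is handed in; nothing more can be done
None
```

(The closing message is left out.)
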